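# Load the sample carrier for the next run

### The job

Load the carrier tray for the next instrument run: stand the capped square bottle, the lidded jar and the capped slim vial, and lay the steel cartridge holder, each in the green nest whose pocket has its shape and size, flat on the pocket's floor, keeping the glassware upright all the way. Leave the open square bottle and the open jar where they stand, and let go of everything at the end.

Things in the scene. Friction and masses are not known exactly. Their poses are not given: they have to be found in the camera images.
- square_bottle: Capped square bottle: amber glass, straight-sided body 38 x 38 mm and 52 mm high, with a white round cap 28 mm across on top; 75 mm high in all; about 120 g. Loose. Origin: centre of its underside; z up along its axis. x and y are square to its sides.
- jar: Low, wide round jar with its lid on: amber glass 46 mm across, white lid 48 mm across from 38 mm to 50 mm height; 50 mm high in all; about 120 g. Loose. Origin: centre of its underside; z up along its axis.
- slim_vial: Slim round vial with its cap on: amber glass 28 mm across, white cap 27 mm across from 60 mm to 78 mm height; 78 mm high in all; about 60 g. Loose. Origin: centre of its underside; z up along its axis.
- cartridge: Guard-column cartridge holder, a steel bar lying flat: square body 48 x 24 x 24 mm with a dark round stub 19 mm across and 8 mm long at either end, 64 mm long in all; about 120 g. Loose. Origin: centre of its underside; x along its length, z up; its body spans 12 mm either side along y.
- open_square_bottle: Look-alike to leave alone: the same 38 x 38 mm square amber bottle but without a cap, open narrow neck 24 mm across with a dark mouth; 62 mm high. Loose. Origin: centre of its underside; z up along its axis.
- open_jar: Look-alike to leave alone: the same 46 mm round amber jar but without a lid, open and empty; 42 mm high. Loose. Origin: centre of its underside; z up along its axis.
- nest_square: Nest with a square pocket 54 x 54 mm, for the capped square bottle. Fixed green plate 92 x 92 x 12 mm in the aluminium carrier tray (walls 18 mm above the bench); four nests two by two, 94 mm apart, turned alike. Origin: centre of its underside, 5 mm above the bench; z up, x and y along its edges. Pocket central, 6 mm deep, floor 6 mm above the origin.
- nest_round_large: Nest with a large round pocket 62 mm across, for the jar. Fixed green plate 92 x 92 x 12 mm in the aluminium carrier tray (walls 18 mm above the bench); four nests two by two, 94 mm apart, turned alike. Origin: centre of its underside, 5 mm above the bench; z up, x and y along its edges. Pocket central, 6 mm deep, floor 6 mm above the origin.
- nest_round_small: Nest with a small round pocket 44 mm across, for the slim vial. Fixed green plate 92 x 92 x 12 mm in the aluminium carrier tray (walls 18 mm above the bench); four nests two by two, 94 mm apart, turned alike. Origin: centre of its underside, 5 mm above the bench; z up, x and y along its edges. Pocket central, 6 mm deep, floor 6 mm above the origin.
- nest_slot: Nest with an oblong pocket, 80 (x) by 40 mm (y), for the cartridge holder. Fixed green plate 92 x 92 x 12 mm in the aluminium carrier tray (walls 18 mm above the bench); four nests two by two, 94 mm apart, turned alike. Origin: centre of its underside, 5 mm above the bench; z up, x and y along its edges. Pocket central, 6 mm deep, floor 6 mm above the origin.
Things that resemble listed ones, but are neither listed nor needed, are in the scene too. Leave any yellow look-alike of the slim_vial alone.

How it is judged (in metres and radians):
At the end, for the whole second after the job is handed in: Each of the four in its own nest: within 13 mm of its centre, underside 3 to 9 mm above the nest origin (pocket floor: 6 mm), within 0.1 rad of the way up it started, at rest (under 20 mm/s); open bottle and open jar within 30 mm of their starts (horizontal distance between square_bottle and nest_square below 0.013 m and z of square_bottle in the frame of nest_square between 0.003 and 0.009 m and angle between each of square_bottle, jar, slim_vial, cartridge's own z axis and vertical below 0.1 rad and linear speed of each of square_bottle, jar, slim_vial, cartridge below 0.02 m/s and horizontal distance between jar and nest_round_large below 0.013 m and z of jar in the frame of nest_round_large between 0.003 and 0.009 m and horizontal distance between slim_vial and nest_round_small below 0.013 m and z of slim_vial in the frame of nest_round_small between 0.003 and 0.009 m and horizontal distance between cartridge and nest_slot below 0.013 m and z of cartridge in the frame of nest_slot between 0.003 and 0.009 m and distance of each of open_square_bottle, open_jar from where it was at the start of the episode below 0.03 m); the robot touches nothing.
It fails at once if the square bottle is tipped over (more than 0.7 rad from upright) (angle between square_bottle's own z axis and vertical above 0.7 rad).
It fails at once if the jar is tipped over (more than 0.7 rad from upright) (angle between jar's own z axis and vertical above 0.7 rad).
It fails at once if the slim vial is tipped over (more than 0.7 rad from upright) (angle between slim_vial's own z axis and vertical above 0.7 rad).
It fails at once if the open square bottle is moved from its place (30 mm or more) (distance of open_square_bottle from where it was at the start of the episode above 0.03 m).
It fails at once if the open jar is moved from its place (30 mm or more) (distance of open_jar from where it was at the start of the episode above 0.03 m).
It also fails if it takes over 109 s, if anything falls off the work surface, if the arm or the gripper's body presses on something with over 40 N, if the wrist force passes 120 N, or if a joint passes its speed limit or range.

### The arm

A 6-joint arm with a two-finger parallel gripper is mounted at the origin on the work surface. World frame = base frame: x ahead of the robot, y to its left, z up, the work surface at z = 0. Lengths are in mm, angles in rad, forces in N, time in s.
With the tool pointing down it reaches from about 275 to 750 mm from the base axis. Payload 10.2 kg.
Tool frame: the origin (TCP) lies on the centre line of the jaws, within the pads' length; the fingertips stand 19 mm ahead of it and the grasp point (between the pads) is the TCP; z points along the fingers, y is the line along which they close (so a half turn about z gives the same grasp; the last joint's range is limited). The gripper opens to 85 mm and grips with 20 to 120 N. Pads are 22 mm wide; open, the fingers measure 114 mm over their backs; the gripper's body (76 mm by 85 mm) begins 54 mm behind the grasp point. The pads swing forward as they close: fully open they stand 13 mm farther back than shut.
Start: joints at [1.06, 0.313, 1.498, -0, 1.331, -0.223], TCP at [149.031, 503.41, 250.294] pointing down, gripper open.
Joint ranges: [-2.94, 2.94], [-0.97, 2.17], [0.19, 2.56], [-1.23, 4.37], [0.02, 3.11], [-2.88, 2.88]. Speed limits (rad/s): [2.39, 2.39, 3.01, 3.14, 3.14, 3.14].

### API

Orientations are given as a unit quaternion [w, x, y, z].
In Python, from rig import sense, capture, finish_job, regions_of, mark_of gives the robot as it stands.
- The arm moves only by the tool jog_arm, never from a script. Its argument "series" is text: rows parted by semicolons, each of 7 numbers parted by spaces: the shift along the tool's x, y, z in units of 0.4 m (1.0 is 0.4 m), then the turn, a rotation vector about the tool's x, y, z in units of pi/2 rad (1.0 is pi/2 rad), then the opening, from -1 (shut) to 1 (fully open). A call has 1 to 20 rows; each row is the pose to reach, as a shift and turn from the pose commanded when the call began, along the tool's axes at that moment; what a row does not reach only later rows make up. A row lasts 1/8 s, in which the tool goes at most 62.5 mm and 10.7 degrees, less where a joint would pass 70% of its speed; a pose out of reach is approached as far as the arm can. A call with a number of a shift or a turn outside -1 to 1 is refused whole. A call with a gripper value outside its range is refused whole. The fingers move at their own pace and stop on an object; "grip_force" is the grip in N (left out, the last holds). Time passes only in rows, so rows that repeat a pose let the fingers close. It gives the time, the measured TCP pose, the force, the opening and the grip force at its end, in the units of the state.
- sense(): the state, without advancing time (a new reading comes with each control period).
- capture(name): name is "side" or "top"; returns a dict with "img" (384x512x3 uint8, red, green, blue), "intrinsics" (3x3 intrinsics, pixels), "R" (3x3) and "t" (3): a world point X has camera coordinates R X + t. Camera axes: x right, y down, z forward; pixel columns grow to the right and rows downward; lengths in mm; the calibration is good to about 2 mm. A picture is of the moment at which its call begins. There is no depth.
- finish_job(): hands the job in; it is judged then, once.
Trained networks look in a picture, given as the dict that the camera call returned (one of the last four; its "shot" number tells which), for a name from the list of things; names that differ only in an ending like _2 or _b are one class to them, and where a whole thing is asked for, a point or a joint stands for the part that bears it (a point fixed in the world has none). Each returns a list of dicts, best first, with "confidence" (0 to 1); they miss things now and then, are a little off and sometimes report something else, mostly with a low value. They report only what shows in the picture. A call takes as long as a camera call. They do not tell look-alikes from the thing itself.
- regions_of(label, picture): "region" (384x512 bool, what is visible of it) and "point" ([row, column] in pixels, amid what is visible of it).
- mark_of(label, picture): "point" ([row, column] in pixels: a listed point, or the origin of a listed thing).
The state is a dict: "time_s": time; "joints": joint angles; "dq": joint speeds; "tau": joint torques, N m; "eef_pos": TCP position; "ee_rot": TCP orientation; "force": force on the tool from outside, world axes, zero at the start; "wrist_torque": the same for the moment, N m; "grip_width": opening from 0.0 (shut) to 1.0 (fully open); "grip_force": force on a finger pad.
Only numpy, scipy, OpenCV 4.12 (cv2) and the standard library are available. Lean on these libraries where they do the work, as an engineer would, in place of code of your own. Each camera call takes 0.05 s, during which the arm holds its last target. There are 200 camera calls.

## Working session

There is one attempt and no reset: what is moved stays moved. The work goes in short steps, Python scripts to look and compute and a tool call to move; the robot and the scene stay as the last step left them, time stands still between calls to the robot, and variables do not carry over. Pictures are saved under pics/ and viewed, at most 14 in all, crops included, and the job is handed in when it is done.

Besides the shell and the picture viewer there is one more tool, called after ">>>" as name(argument=value, ...) on one line, values as JSON. jog_arm: Moves the arm, as the interface text tells. Shifts and turns lie within -1 to 1; 1 stands for 0.4 m of shift or pi/2 rad of turn. Its arguments: {"type":"object","properties":{"series":{"type":"string"},"grip_force":{"type":"number"}},"required":["series"]}

```bash
mkdir -p pics; ls; python3 - <<'E'
from rig import *
import cv2, numpy as np
s=sense(); print({k:np.round(v,3).tolist() for k,v in s.items()})
for n in("top","side"):
    c=capture(n); cv2.imwrite(f"pics/{n}0.png",cv2.resize(c["img"][:,:,::-1],(800,600),interpolation=cv2.INTER_CUBIC))
    print(n,c["intrinsics"],c["R"],c["t"])
    for l in "square_bottle jar slim_vial cartridge open_square_bottle open_jar nest_square nest_round_large nest_round_small nest_slot".split():
        print(l,[(np.round(m["point"],1).tolist(),round(float(m["confidence"]),2)) for m in mark_of(l,c)][:4])
E
```

```text
pics
{'time_s': 0.0, 'joints': [1.06, 0.313, 1.498, -0.0, 1.331, -0.223], 'dq': [-0.0, -0.001, -0.0, -0.001, -0.0, -0.002], 'tau': [-0.001, -41.228, -25.974, -0.0, 0.004, -0.0], 'eef_pos': [148.897, 503.187, 249.735], 'ee_rot': [-0.0, 0.143, 0.99, -0.001], 'force': [-1.19, 0.337, -0.113], 'wrist_torque': [0.028, 0.004, 0.008], 'grip_force': 0.0, 'grip_width': 1.0}
top [[362.9516117    0.         253.55246646]
 [  0.         362.9516117  188.15504461]
 [  0.           0.           1.        ]] [[ 0.01483549 -0.99960619  0.02381939]
 [-0.98492765 -0.01871503 -0.17195138]
 [ 0.17232944 -0.0209094  -0.98481742]] [ -8.58589812 550.32073943 831.04342023]
square_bottle [([226.1, 259.4], 0.51), ([229.6, 380.9], 0.48)]
jar [([230.3, 382.3], 0.91)]
slim_vial [([165.2, 262.7], 0.75), ([165.3, 289.2], 0.71), ([156.7, 240.5], 0.49)]
cartridge [([231.9, 331.6], 0.76)]
open_square_bottle [([178.1, 393.5], 0.71)]
open_jar [([171.2, 333.3], 0.73)]
nest_square [([198.5, 185.8], 0.62)]
nest_round_large [([196.4, 145.9], 0.55), ([228.3, 330.4], 0.23)]
nest_round_small [([235.5, 150.0], 0.57)]
nest_slot [([238.1, 188.2], 0.79)]
side [[391.16831187   0.         259.76599887]
 [  0.         391.16831187 190.72302509]
 [  0.           0.           1.        ]] [[ 0.99978972  0.00883441  0.01850577]
 [ 0.02038437 -0.52644705 -0.84996352]
 [ 0.00223338  0.85016202 -0.52651644]] [-515.5677782     5.38913948  989.30836015]
square_bottle [([207.4, 234.4], 0.91)]
jar [([295.6, 228.0], 0.62)]
slim_vial [([191.0, 309.7], 0.62), ([223.1, 303.5], 0.62), ([206.3, 300.1], 0.53)]
cartridge []
open_square_bottle [([310.4, 300.3], 0.85)]
open_jar [([250.3, 297.5], 0.61), ([163.9, 263.7], 0.4)]
nest_square [([163.1, 265.2], 0.74), ([152.9, 230.0], 0.35)]
nest_round_large [([148.3, 262.4], 0.85)]
nest_round_small [([156.8, 230.8], 0.8)]
nest_slot [([165.6, 233.9], 0.87)]
```

View pics/top0.png

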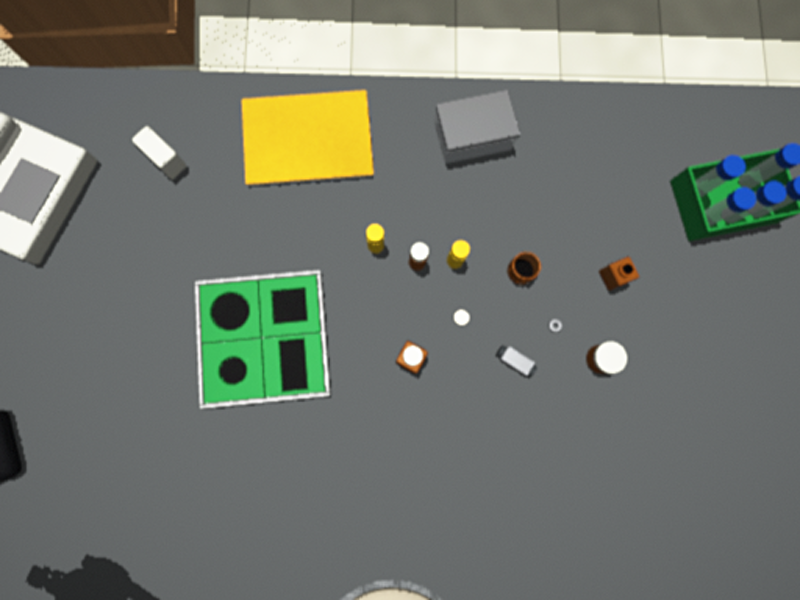

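View pics/side0.png

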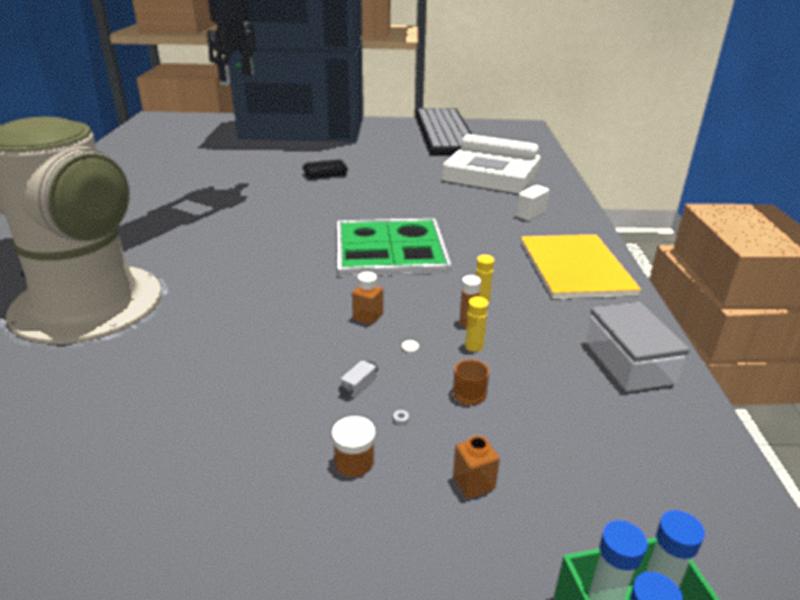

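The top view (800x600 view pixels) shows the capped bottle at (412,356), the lidded jar at (609,358), the white-capped vial at (419,252) and the cartridge at (517,361). These could be confused with them:
- **Vial:** yellow vials at (375,237) and (459,252).
- **Bottle:** open square bottle at (620,272).
- **Jar:** open jar at (524,267).
- **Cap or lid:** loose white disc at (461,317) and washer at (556,325).
- **Cartridge:** white block at (160,152).

Choosing by description, I take the objects with white caps on amber bodies and the steel bar. Next I'll check them in one close crop and fit their poses.

```bash
cat > h.py <<'E'
from rig import *
import cv2, numpy as np
from scipy.optimize import minimize
S=4
def project(c,P):
    q=np.atleast_2d(P)@c["R"].T+c["t"]; q=q@c["intrinsics"].T
    return q[:,:2]/q[:,2:]
def ground(c,uv,z):
    d=np.linalg.inv(c["intrinsics"])@[uv[0],uv[1],1]; d=c["R"].T@d; o=-c["R"].T@c["t"]
    return o+d*(z-o[2])/d[2]
def cyl(d,z0,z1):
    a=np.linspace(0,2*np.pi,32,endpoint=False)
    return np.array([[d/2*np.cos(t),d/2*np.sin(t),z] for z in(z0,z1) for t in a])
def box(x,y,z0,z1): return np.array([[a*x/2,b*y/2,z] for z in(z0,z1) for a in(-1,1) for b in(-1,1)])
M={"square_bottle":[box(38,38,0,52),cyl(28,52,75)],"jar":[cyl(46,0,38),cyl(48,38,50)],
"slim_vial":[cyl(28,0,60),cyl(27,60,78)],"cartridge":[box(48,24,0,24)],
"open_square_bottle":[box(38,38,0,50),cyl(24,50,62)],"open_jar":[cyl(46,0,42)]}
M["tray"]=[box(186,186,17,17)]
def sil(c,name,p,shape):
    m=np.zeros((shape[0]*S,shape[1]*S),np.uint8); R=np.array([[np.cos(p[2]),-np.sin(p[2]),0],[np.sin(p[2]),np.cos(p[2]),0],[0,0,1]])
    for q in M[name]:
        uv=project(c,q@R.T+[p[0],p[1],p[3] if len(p)>3 else 0])
        cv2.fillConvexPoly(m,cv2.convexHull(np.round((uv+.5)*S*16-8).astype(np.int32)),1,shift=4)
    return m
def colmask(img,name):
    up=cv2.resize(img,None,fx=S,fy=S,interpolation=cv2.INTER_LINEAR)
    h=cv2.cvtColor(up,cv2.COLOR_RGB2HSV).astype(int); H,s,v=h[...,0],h[...,1],h[...,2]
    amber=(s>130)&((H<18)|(H>172))&(v>45); white=(s<40)&(v>150)
    if name=="tray": return ((H>45)&(H<80)&(s>100)&(v>80))
    if name=="cartridge": return (s<60)&(v>118)
    return amber|white
def fit(cams,name,p0,free=3,win=55,z=0):
    data=[]
    for c in cams:
        m=colmask(c["img"],name).astype(np.uint8)
        if name=="tray": m=cv2.morphologyEx(m,cv2.MORPH_CLOSE,np.ones((25*S,)*2,np.uint8))
        k=cv2.dilate(sil(c,name,[*p0[:3],z],c["img"].shape),np.ones((14*S,)*2,np.uint8)); data.append((c,m&k))
    def cost(x):
        p=[x[0],x[1],x[2] if free==3 else p0[2],z]; r=0
        for c,m in data:
            s=sil(c,name,p,c["img"].shape); r+=1-(s&m).sum()/max((s|m).sum(),1)
        return r/len(data)
    best=None
    for y in ([p0[2]] if free==2 else [p0[2]-.4,p0[2],p0[2]+.4]):
        x0=np.array([p0[0],p0[1],y])[:free]; sx=np.vstack([x0]+[x0+d for d in np.diag([8,8,.25])[:free,:free]])
        r=minimize(cost,x0,method="Nelder-Mead",options=dict(initial_simplex=sx,xatol=.05,fatol=1e-4,maxiter=120))
        if best is None or r.fun<best.fun: best=r
    return best.x,best.fun
E
python3 - <<'E'
from h import *
t=capture("top"); s=capture("side")
up=cv2.resize(t["img"][140:265,220:420,::-1],None,fx=4,fy=4,interpolation=cv2.INTER_CUBIC); cv2.imwrite("pics/crop1.png",up)
v=dict(square_bottle=(412,356,75),jar=(609,357,50),slim_vial=(419,252,78),cartridge=(517,361,24),open_square_bottle=(625,269,62),open_jar=(524,267,42))
for n,(u,w,z) in v.items():
    g=ground(t,(u*.64,w*.64),z)
    fr=2 if n in("jar","slim_vial","open_jar") else 3
    y0={"cartridge":-2.0}.get(n,.5)
    out=[]
    for cams in ([t],[s],[t,s]):
        x,f=fit(cams,n,[g[0],g[1],y0],fr); out.append((np.round(x,2).tolist(),round(f,3)))
    print(n,np.round(g),out)
g=ground(t,(262*.64,339*.64),17)
for cams in ([t],[s],[t,s]): print("tray",fit(cams,"tray",[g[0],g[1],0.05]))
for n,(u,w) in dict(sq=(289,306),rl=(230,311),rs=(232,370),slot=(293,364)).items(): print(n,ground(t,(u*.64,w*.64),14))
for n,(u,w) in dict(y1=(375,231),y2=(461,246)).items(): print(n,ground(t,(u*.64,w*.64),78))
E
```

```text
square_bottle [453. -23.  75.] [([454.94, -24.18, 1.12], np.float64(0.231)), ([455.09, -23.35, 1.47], np.float64(0.202)), ([454.44, -23.86, 1.16], np.float64(0.251))]
jar [ 458. -326.   50.] [([459.9, -332.02], np.float64(0.135)), ([458.34, -329.59], np.float64(0.124)), ([459.18, -330.11], np.float64(0.139))]
slim_vial [610. -32.  78.] [([615.29, -33.01], np.float64(0.174)), ([611.19, -32.77], np.float64(0.527)), ([614.65, -32.63], np.float64(0.368))]
cartridge [ 452. -191.   24.] [([454.56, -194.65, -2.15], np.float64(0.064)), ([446.8, -166.67, -2.5], np.float64(0.629)), ([454.57, -194.14, -2.14], np.float64(0.408))]
open_square_bottle [ 594. -353.   62.] [([596.37, -359.88, 0.47], np.float64(0.212)), ([594.0, -358.46, 0.04], np.float64(0.162)), ([594.13, -356.65, 0.43], np.float64(0.208))]
open_jar [ 599. -201.   42.] [([601.3, -205.1], np.float64(0.406)), ([601.72, -205.43], np.float64(0.156)), ([601.89, -205.47], np.float64(0.281))]
tray (array([4.82516649e+02, 2.11732382e+02, 1.11723415e-01]), np.float64(0.012327506899724061))
tray (array([4.85065087e+02, 2.08239184e+02, 1.13328452e-01]), np.float64(0.06381946129580196))
tray (array([4.82835885e+02, 2.10940597e+02, 1.08076453e-01]), np.float64(0.05194340448677559))
sq [533.58223294 170.88236347  14.        ]
rl [523.81786971 263.92953752  14.        ]
rs [430.86817478 254.78417427  14.        ]
slot [441.70131481 160.28702994  14.        ]
y1 [641.90912973  35.07453302  78.        ]
y2 [621.12684949 -96.22900755  78.        ]
```

View pics/crop1.png

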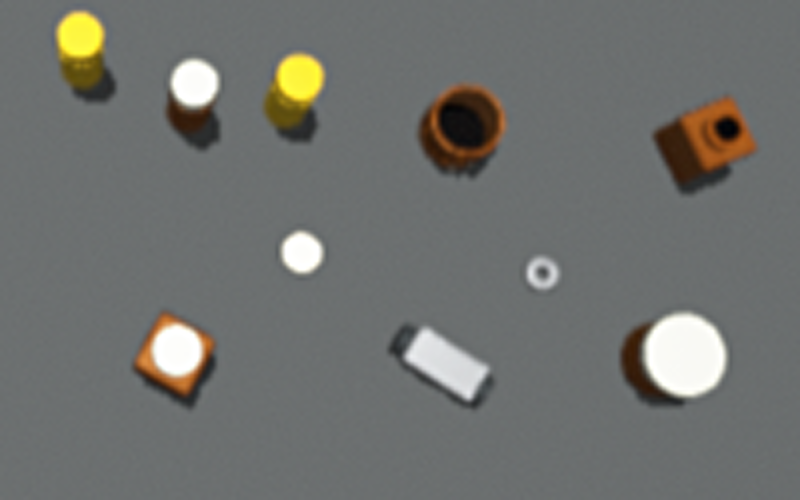

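The crop confirms the choices: white-capped vial at crop (194,83) between the two yellow ones, capped square bottle at (177,350), steel bar at (447,363), lidded jar at (685,355). The open jar and open bottle are in the upper right. I'll refine the fits with caps only, plus a better amber mask.

```bash
python3 - <<'E'
import h
from h import *
t=capture("top"); s=capture("side")
def am(img,name):
    up=cv2.resize(img,None,fx=S,fy=S,interpolation=cv2.INTER_LINEAR)
    H,s_,v=[a.astype(int) for a in cv2.split(cv2.cvtColor(up,cv2.COLOR_RGB2HSV))]
    w=(s_<50)&(v>135)
    if name.startswith("cap"): return w
    if name=="ctop": return (s_<60)&(v>140)
    return w|((s_>100)&((H<17)|(H>172))&(v>20))
h.colmask=am
M["cap_b"]=[cyl(28,53,75)];M["cap_j"]=[cyl(48,38,50)];M["cap_v"]=[cyl(27,60,78)];M["ctop"]=[box(48,24,24,24)]
for n,p in dict(cap_b=(455,-24,0),cap_j=(459,-331,0),cap_v=(613,-33,0),ctop=(454,-194,-2.15)).items():
    for cams in([t],[s],[t,s]):
        if n=="ctop" and cams!=[t]: continue
        x,f=fit(cams,n,p,3 if n=="ctop" else 2); print(n,np.round(x,2),round(f,3))
for n,p in dict(square_bottle=(455,-24,.96),open_square_bottle=(595,-358,.5)).items():
    for cams in([t],[s],[t,s]):
        x,f=fit(cams,n,p,3); print(n,np.round(x,2),round(f,3))
for n,p in dict(jar=(459,-331,0),slim_vial=(613,-33,0)).items():
    for cams in([t],[s],[t,s]):
        x,f=fit(cams,n,p,2); print(n,np.round(x,2),round(f,3))
E
```

```text
cap_b [455.22 -23.91] 0.083
cap_b [453.05 -11.91] 0.589
cap_b [455.26 -23.82] 0.379
cap_j [ 459.25 -331.36] 0.058
cap_j [ 458.28 -328.75] 0.538
cap_j [ 459.63 -331.24] 0.303
cap_v [615.48 -32.91] 0.066
cap_v [604.36 -24.37] 0.626
cap_v [615.03 -33.32] 0.382
ctop [ 453.48 -191.43   -2.13] 0.025Traceback (most recent call last):
  File "<stdin>", line 15, in <module>
ValueError: The truth value of an array with more than one element is ambiguous. Use a.any() or a.all()
```

```bash
python3 - <<'E'
import h
from h import *
t=capture("top"); s=capture("side")
def am(img,name):
    up=cv2.resize(img,None,fx=S,fy=S,interpolation=cv2.INTER_LINEAR)
    H,s_,v=[a.astype(int) for a in cv2.split(cv2.cvtColor(up,cv2.COLOR_RGB2HSV))]
    return ((s_<50)&(v>135))|((s_>100)&((H<17)|(H>172))&(v>20))
h.colmask=am
for n,p,k in [("square_bottle",(455,-24,.96),3),("jar",(459,-331,0),2),("slim_vial",(613,-33,0),2)]:
    for i,cams in enumerate(([t],[s],[t,s])):
        x,f=fit(cams,n,p,k); print(n,i,np.round(x,2),round(f,3))
c,sn=np.cos(.11),np.sin(.11); R=np.array([[c,-sn],[sn,c]])
for n,d in dict(sq=(47,-47),rl=(47,47),rs=(-47,47),slot=(-47,-47)).items(): print(n,np.array([482.8,211.2])+R@d)
import rig; print(np.round(sense()["eef_pos"],1))
E
```

```text
square_bottle 0 [454.87 -24.01   1.09] 0.143
square_bottle 1 [449.12 -16.21   0.84] 0.578
square_bottle 2 [454.95 -24.02   1.09] 0.38
jar 0 [ 459.13 -331.89] 0.102
jar 1 [ 457.2  -325.35] 0.528
jar 2 [ 459.37 -331.35] 0.322
slim_vial 0 [615.06 -33.32] 0.128
slim_vial 1 [598.77  -0.64] 0.478
slim_vial 2 [614.5  -33.34] 0.443
sq [534.67551674 169.64364354]
rl [524.35635646 263.07551674]
rs [430.92448326 252.75635646]
slot [441.24364354 159.32448326]
[149.  503.4 250.3]
```

```bash
cat > plan.py <<'E'
import sys, numpy as np
from rig import sense
from scipy.spatial.transform import Rotation as Ro
# args: x y z phi ... -> jog numbers from present pose
s=sense(); p=s["eef_pos"]; w,a,b,c=s["ee_rot"]; R0=Ro.from_quat([a,b,c,w])
y=R0.apply([0,1,0]); phi0=np.arctan2(y[1],y[0])
print("t",round(s["time_s"],2),"pos",np.round(p,1),"phi",round(phi0,3),"grip",round(s["grip_width"],3),"tilt",np.round(R0.apply([0,0,1]),3))
A=np.array(sys.argv[1:],float).reshape(-1,4)
for x_,y_,z_,f in A:
    d=(f-phi0+np.pi/2)%np.pi-np.pi/2; f=phi0+d
    Y=np.array([np.cos(f),np.sin(f),0]); Z=np.array([0,0,-1.]); X=np.cross(Y,Z)
    R=Ro.from_matrix(np.c_[X,Y,Z])
    print(np.round(R0.inv().apply(np.array([x_,y_,z_])-p)/400,3), np.round((R0.inv()*R).as_rotvec()/(np.pi/2),3))
E
python3 plan.py 455 -24 160 1.0  455 -24 34 1.0
```

```text
t 1.4 pos [149.  503.4 250.3] phi 1.283 grip 0.998 tilt [ 0. -0. -1.]
[-1.108 -1.047  0.226] [-0.    0.    0.18]
[-1.108 -1.047  0.541] [-0.    0.    0.18]
```

>>> jog_arm(series="-0.95 -0.9 0.2 0 0 0.18 1; -0.95 -0.9 0.2 0 0 0.18 1; -0.95 -0.9 0.2 0 0 0.18 1; -0.95 -0.9 0.2 0 0 0.18 1; -0.95 -0.9 0.2 0 0 0.18 1; -0.95 -0.9 0.2 0 0 0.18 1; -0.95 -0.9 0.2 0 0 0.18 1; -0.95 -0.9 0.2 0 0 0.18 1; -0.95 -0.9 0.2 0 0 0.18 1; -0.95 -0.9 0.2 0 0 0.18 1", grip_force=50)

```text
time_s: 2.65
eef_pos: [411.7, 49.0, 170.0]
ee_rot: [-0.0, 0.283, 0.959, -0.0]
force: [-1.3, 0.5, -1.1]
grip_width: 1.001
grip_force: 0.0
```

```bash
python3 plan.py 455 -24 160 1.0  455 -24 34 1.0
```

```text
t 2.65 pos [411.7  49.  170. ] phi 0.997 grip 1.001 tilt [-0.001  0.    -1.   ]
[-0.19  -0.095  0.025] [-0.    -0.    -0.002]
[-0.19  -0.094  0.34 ] [-0.    -0.    -0.002]
```

>>> jog_arm(series="-0.19 -0.095 0.025 0 0 0 1; -0.19 -0.095 0.025 0 0 0 1; -0.19 -0.095 0.15 0 0 0 1; -0.19 -0.095 0.25 0 0 0 1; -0.19 -0.095 0.34 0 0 0 1; -0.19 -0.095 0.34 0 0 0 1; -0.19 -0.095 0.34 0 0 0 -1; -0.19 -0.095 0.34 0 0 0 -1; -0.19 -0.095 0.34 0 0 0 -1; -0.19 -0.095 0.34 0 0 0 -1; -0.19 -0.095 0.34 0 0 0 -1; -0.19 -0.095 0.34 0 0 0 -1", grip_force=50)

```text
time_s: 4.15
eef_pos: [455.3, -22.8, 35.6]
ee_rot: [0.001, 0.281, 0.96, -0.0]
force: [-2.4, 1.5, 10.0]
grip_width: 0.445
grip_force: 48.9
```

```bash
python3 plan.py 455 -24 120 1.0  534 170 150 1.68 534 170 46 1.68
```

```text
t 4.15 pos [455.3 -22.8  35.6] phi 1.0 grip 0.445 tilt [ 0.002 -0.001 -1.   ]
[-0.002 -0.003 -0.211] [0.    0.001 0.   ]
[ 0.094  0.512 -0.286] [-0.     0.001 -0.433]
[ 0.094  0.512 -0.026] [-0.     0.001 -0.433]
```

>>> jog_arm(series="0 0 -0.05 0 0 0 -1; 0 0 -0.15 0 0 0 -1; 0 0 -0.3 0 0 0 -1; 0.094 0.512 -0.3 0 0 -0.433 -1; 0.094 0.512 -0.3 0 0 -0.433 -1; 0.094 0.512 -0.3 0 0 -0.433 -1; 0.094 0.512 -0.3 0 0 -0.433 -1; 0.094 0.512 -0.3 0 0 -0.433 -1; 0.094 0.512 -0.3 0 0 -0.433 -1; 0.094 0.512 -0.3 0 0 -0.433 -1")

```text
time_s: 5.4
eef_pos: [533.5, 169.0, 154.5]
ee_rot: [0.0, -0.053, 0.999, -0.0]
force: [-0.4, 0.1, -0.5]
grip_width: 0.447
grip_force: 49.4
```

```bash
python3 - <<'E'
from h import *
t=capture("top"); a=cv2.resize(t["img"][150:280,100:300,::-1],None,fx=3,fy=3,interpolation=cv2.INTER_CUBIC)
s=capture("side"); b=cv2.resize(s["img"][90:220,190:390,::-1],None,fx=3,fy=3,interpolation=cv2.INTER_CUBIC)
cv2.imwrite("pics/p3.png",cv2.resize(np.vstack([a[:300],b[:300]]),(600,600)))
E
python3 plan.py 534 170 60 1.68 534 170 46 1.68
```

```text
t 5.5 pos [533.6 169.2 154.5] phi 1.679 grip 0.444 tilt [ 0. -0. -1.]
[-0.001  0.002  0.236] [-0.     0.    -0.001]
[-0.001  0.002  0.271] [-0.     0.    -0.001]
```

View pics/p3.png

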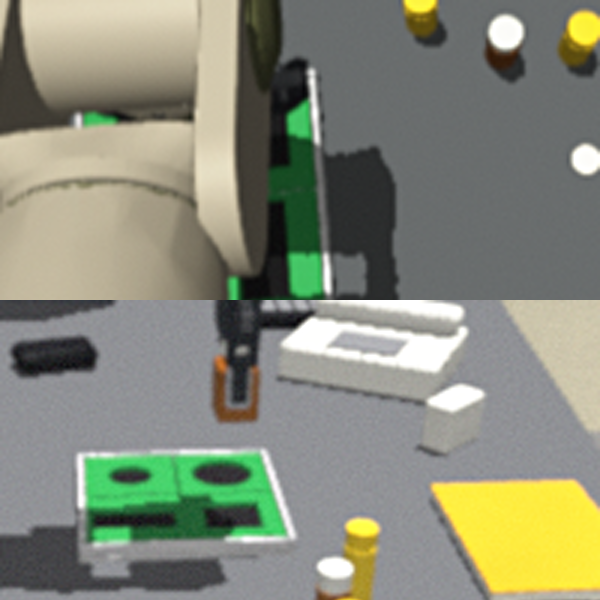

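The side view shows the bottle upright in the jaws, above the square nest. Now I'll lower it and release.

>>> jog_arm(series="0 0.002 0.12 0 0 0 -1; 0 0.002 0.2 0 0 0 -1; 0 0.002 0.25 0 0 0 -1; 0 0.002 0.27 0 0 0 -1; 0 0.002 0.27 0 0 0 -1; 0 0.002 0.27 0 0 0 0.4; 0 0.002 0.27 0 0 0 0.4; 0 0.002 0.27 0 0 0 0.5; 0 0.002 0.2 0 0 0 0.5; 0 0.002 0.1 0 0 0 0.5; 0 0.002 -0.1 0 0 0 0.8; 0 0.002 -0.1 0 0 0 1; 0 0.002 -0.1 0 0 0 1")

```text
time_s: 7.12
eef_pos: [533.9, 170.8, 195.4]
ee_rot: [0.001, -0.055, 0.998, 0.0]
force: [-0.7, -0.8, -0.7]
grip_width: 1.002
grip_force: 0.0
```

```bash
python3 plan.py 453.5 -192 190 -0.56  453.5 -192 160 -0.56 453.5 -192 28 -0.56
```

```text
t 7.12 pos [533.9 170.8 195.4] phi 1.68 grip 1.002 tilt [ 0.003  0.    -1.   ]
[ 0.299 -0.88   0.013] [-0.001  0.002 -0.574]
[ 0.299 -0.88   0.088] [-0.001  0.002 -0.574]
[ 0.3   -0.88   0.418] [-0.001  0.002 -0.574]
```

>>> jog_arm(series="0.299 -0.88 0.013 0 0 -0.574 1; 0.299 -0.88 0.013 0 0 -0.574 1; 0.299 -0.88 0.013 0 0 -0.574 1; 0.299 -0.88 0.013 0 0 -0.574 1; 0.299 -0.88 0.088 0 0 -0.574 1; 0.299 -0.88 0.088 0 0 -0.574 1; 0.299 -0.88 0.088 0 0 -0.574 1; 0.299 -0.88 0.088 0 0 -0.574 1; 0.299 -0.88 0.23 0 0 -0.574 1; 0.299 -0.88 0.35 0 0 -0.574 1; 0.299 -0.88 0.418 0 0 -0.574 1; 0.299 -0.88 0.418 0 0 -0.574 1; 0.299 -0.88 0.418 0 0 -0.574 -1; 0.299 -0.88 0.418 0 0 -0.574 -1; 0.299 -0.88 0.418 0 0 -0.574 -1; 0.299 -0.88 0.418 0 0 -0.574 -1; 0.299 -0.88 0.418 0 0 -0.574 -1; 0.299 -0.88 0.418 0 0 -0.574 -1; 0.299 -0.88 0.418 0 0 -0.574 -1", grip_force=60)

```text
time_s: 9.5
eef_pos: [471.5, -146.0, 19.1]
ee_rot: [-0.036, -0.454, 0.889, -0.043]
force: [-6.0, 5.8, 44.4]
grip_width: 0.001
grip_force: 22.3
```

```bash
python3 plan.py 453.5 -192 180 -0.56  441.5 160 180 1.68 441.5 160 40 1.68
```

```text
t 9.5 pos [ 471.5 -146.    19.1] phi 2.517 grip 0.001 tilt [-0.025 -0.108 -0.994]
[ 0.16  -0.048 -0.386] [-0.025 -0.066 -0.042]
[-0.53   0.49  -0.481] [-0.053 -0.05   0.531]
[-0.566  0.506 -0.133] [-0.053 -0.05   0.531]
```

```bash
python3 - <<'E'
from h import *
s0=sense(); print(np.round(s0["joints"],3),s0["force"],s0["dq"])
t=capture("top"); a=cv2.resize(t["img"][150:280,200:400,::-1],None,fx=3,fy=3,interpolation=cv2.INTER_CUBIC)
s=capture("side"); b=cv2.resize(s["img"][170:300,180:380,::-1],None,fx=3,fy=3,interpolation=cv2.INTER_CUBIC)
cv2.imwrite("pics/p4.png",cv2.resize(np.vstack([a,b]),(500,600)))
E
```

```text
[-0.485  0.568  1.823 -0.163  0.729 -2.88 ] [-6.03070707  5.84670898 44.39407825] [ 0.00122263  0.00077098  0.00090279  0.00101871 -0.00105222  0.00105235]
```

View pics/p4.png

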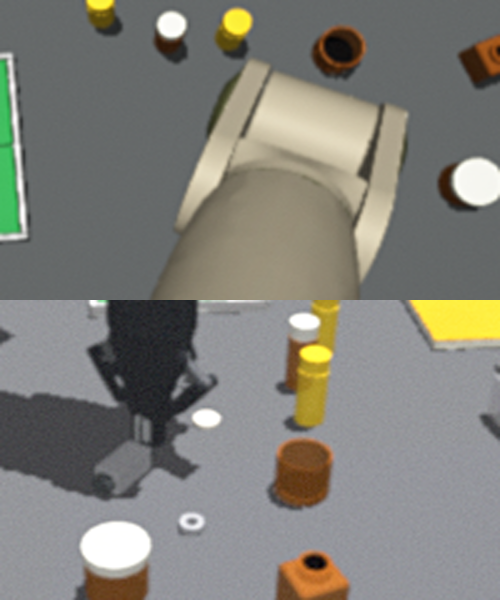

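j6 reached its end stop because my half-turn choice went the wrong way. I'll lift straight up and use the other half turn.

>>> jog_arm(series="0 0 -0.1 0 0 0.1 -1; 0 0 -0.3 0 0 0.3 -1; 0 0 -0.35 0 0 0.5 -1;0 0 -0.35 0 0 0.5 -1;0 0 -0.35 0 0 0.5 -1;0 0 -0.35 0 0 0.5 -1;0 0 -0.35 0 0 0.5 -1")

```text
time_s: 10.48
eef_pos: [473.2, -130.3, 153.4]
ee_rot: [-0.021, -0.08, 0.995, -0.051]
force: [0.5, 0.8, -1.2]
grip_width: 0.004
grip_force: 0.0
```

```bash
python3 - <<'E'
from h import *
print(np.round(sense()["joints"],3))
E
sed -i 's|^    d=(f-phi0.*|    d=f-phi0; d=(d+2*np.pi)%(2*np.pi) if 0 else d; f=phi0+d  # phi taken as given; j6=j1-phi\n    print("j6",round(np.arctan2(y_,x_)-f,2))|' plan.py
python3 plan.py 453.5 -192 190 0.97
```

```text
[-0.455  0.347  1.727 -0.124  1.055 -2.125]
t 10.47 pos [ 473.2 -130.3  153.4] phi 1.733 grip 0.004 tilt [-0.033 -0.104 -0.994]
j6 -1.37
[ 0.077 -0.152 -0.073] [-0.071 -0.006  0.484]
```

```bash
python3 plan.py 460 20 220 0.5
```

```text
t 10.47 pos [ 473.2 -130.3  153.4] phi 1.733 grip 0.004 tilt [-0.033 -0.104 -0.994]
j6 -0.46
[-0.018  0.358 -0.203] [-0.073  0.011  0.783]
```

>>> jog_arm(series="-0.018 0.358 -0.203 -0.073 0.011 0.783 1; -0.018 0.358 -0.203 -0.073 0.011 0.783 1; -0.018 0.358 -0.203 -0.073 0.011 0.783 1; -0.018 0.358 -0.203 -0.073 0.011 0.783 1; -0.018 0.358 -0.203 -0.073 0.011 0.783 1; -0.018 0.358 -0.203 -0.073 0.011 0.783 1; -0.018 0.358 -0.203 -0.073 0.011 0.783 1; -0.018 0.358 -0.203 -0.073 0.011 0.783 1; -0.018 0.358 -0.203 -0.073 0.011 0.783 1")

```text
time_s: 11.6
eef_pos: [460.1, 19.8, 219.5]
ee_rot: [-0.0, 0.51, 0.86, -0.0]
force: [0.9, 0.4, -0.8]
grip_width: 0.998
grip_force: 0.0
```

```bash
python3 - <<'E'
import h
from h import *
t=capture("top"); s=capture("side")
a=cv2.resize(t["img"][150:280,120:420,::-1],None,fx=2,fy=2,interpolation=cv2.INTER_CUBIC)
b=cv2.resize(s["img"][130:300,180:380,::-1],None,fx=2,fy=2,interpolation=cv2.INTER_CUBIC)
cv2.imwrite("pics/p5.png",np.vstack([a,cv2.copyMakeBorder(b,0,0,0,200,0)]))
print(np.round(sense()["joints"],3))
def am(img,name):
    up=cv2.resize(img,None,fx=S,fy=S,interpolation=cv2.INTER_LINEAR)
    H,s_,v=[a.astype(int) for a in cv2.split(cv2.cvtColor(up,cv2.COLOR_RGB2HSV))]
    return (s_<60)&(v>140)
h.colmask=am; M["ctop"]=[box(48,24,24,24)]
print(mark_of("cartridge",t))
for p in((453.5,-192,-2.13),(450,-200,-2.13),(460,-185,-2.5)):print(fit([t],"ctop",p,3))
E
python3 plan.py 453.5 -192 190 -0.56
```

```text
[-2.120e-01  2.000e-01  1.729e+00 -1.000e-03  1.214e+00 -7.110e-01]
[{'point': [195.5, 144.7], 'confidence': 0.67}, {'point': [228.8, 330.9], 'confidence': 0.64}, {'point': [166.7, 266.0], 'confidence': 0.28}]
(array([ 453.23109874, -191.52948201,   -2.14522011]), np.float64(0.032942667089008504))
(array([ 453.36873337, -191.58563216,   -2.14670979]), np.float64(0.032339885859226425))
(array([ 453.36323583, -191.58390329,   -2.14505185]), np.float64(0.032339885859226425))
t 11.75 pos [460.1  19.8 219.4] phi 0.499 grip 1.003 tilt [-0.001 -0.    -1.   ]
j6 0.16
[-0.457 -0.268  0.074] [-0.001  0.     0.674]
```

View pics/p5.png

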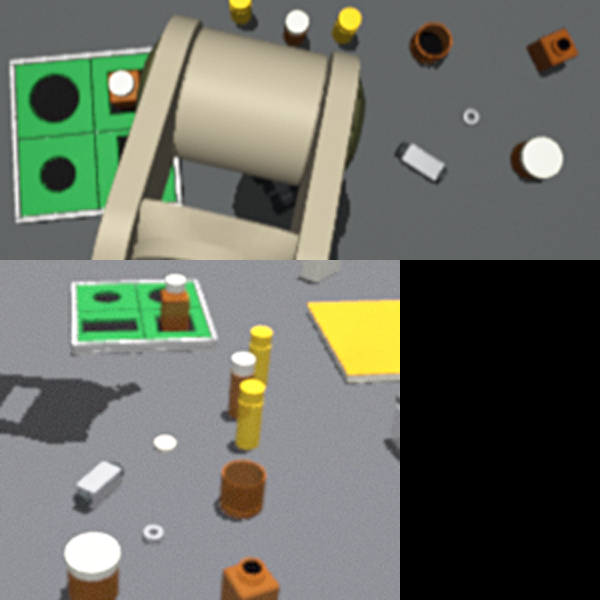

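The bottle stands in the square nest (side crop around (175,305)), and the cartridge hasn't moved. Going to the cartridge with the correct turn.

>>> jog_arm(series="-0.457 -0.268 0.1 0 0 0.68 1; -0.457 -0.268 0.1 0 0 0.68 1; -0.457 -0.268 0.1 0 0 0.68 1; -0.457 -0.268 0.1 0 0 0.68 1; -0.457 -0.268 0.1 0 0 0.68 1; -0.457 -0.268 0.1 0 0 0.68 1; -0.457 -0.268 0.1 0 0 0.68 1; -0.457 -0.268 0.1 0 0 0.68 1; -0.457 -0.268 0.1 0 0 0.68 1")

```text
time_s: 12.88
eef_pos: [453.2, -192.0, 179.5]
ee_rot: [-0.0, 0.877, 0.48, -0.0]
force: [-0.0, -0.3, -0.1]
grip_width: 1.002
grip_force: 0.0
```

```bash
python3 plan.py 453.5 -192 28 -0.57
```

```text
t 12.88 pos [ 453.2 -192.   179.5] phi -0.568 grip 1.002 tilt [-0.001 -0.    -1.   ]
j6 0.17
[0.001 0.001 0.379] [-0.     0.001  0.001]
```

>>> jog_arm(series="0 0 0.15 0 0 0 1; 0 0 0.27 0 0 0 1; 0 0 0.35 0 0 0 1; 0 0 0.379 0 0 0 1; 0 0 0.379 0 0 0 -1; 0 0 0.379 0 0 0 -1; 0 0 0.379 0 0 0 -1; 0 0 0.379 0 0 0 -1; 0 0 0.379 0 0 0 -1; 0 0 0.379 0 0 0 -1; 0 0 0.379 0 0 0 -1", grip_force=60)

```text
time_s: 14.25
eef_pos: [453.5, -192.5, 28.9]
ee_rot: [0.001, 0.877, 0.48, -0.0]
force: [-1.4, 0.5, 7.5]
grip_width: 0.265
grip_force: 59.8
```

```bash
python3 plan.py 453.5 -192 180 -0.57  441.5 160 180 -1.46 441.5 160 40 -1.46
```

```text
t 14.25 pos [ 453.5 -192.5   28.9] phi -0.57 grip 0.265 tilt [ 0.001 -0.001 -1.   ]
j6 0.17
[ 0.001 -0.    -0.378] [ 0.001  0.001 -0.   ]
j6 1.81
[ 0.725 -0.5   -0.379] [0.001 0.    0.566]
j6 1.81
[ 0.726 -0.501 -0.029] [0.001 0.    0.566]
```

>>> jog_arm(series="0 0 -0.1 0 0 0 -1; 0 0 -0.25 0 0 0 -1; 0 0 -0.38 0 0 0 -1; 0.725 -0.5 -0.38 0 0 0.566 -1; 0.725 -0.5 -0.38 0 0 0.566 -1; 0.725 -0.5 -0.38 0 0 0.566 -1; 0.725 -0.5 -0.38 0 0 0.566 -1; 0.725 -0.5 -0.38 0 0 0.566 -1; 0.725 -0.5 -0.38 0 0 0.566 -1; 0.725 -0.5 -0.38 0 0 0.566 -1; 0.725 -0.5 -0.38 0 0 0.566 -1")

```text
time_s: 15.62
eef_pos: [441.0, 160.9, 179.9]
ee_rot: [0.0, 0.998, 0.057, -0.0]
force: [0.2, -0.5, -1.6]
grip_width: 0.266
grip_force: 59.5
```

```bash
python3 plan.py 441.5 160 40 -1.46
```

```text
t 15.62 pos [441.  160.9 179.9] phi -1.457 grip 0.266 tilt [-0.001 -0.    -1.   ]
j6 1.81
[0.001 0.002 0.35 ] [0.    0.001 0.002]
```

>>> jog_arm(series="0 0.002 0.15 0 0 0 -1; 0 0.002 0.27 0 0 0 -1; 0 0.002 0.33 0 0 0 -1; 0 0.002 0.35 0 0 0 -1; 0 0.002 0.35 0 0 0 -1; 0 0.002 0.35 0 0 0 0.2; 0 0.002 0.35 0 0 0 0.2; 0 0.002 0.35 0 0 0 0.2; 0 0.002 0.3 0 0 0 0.4; 0 0.002 0.2 0 0 0 0.6; 0 0.002 0 0 0 0 1;0 0.002 0 0 0 0 1")

```text
time_s: 17.12
eef_pos: [442.6, 159.4, 183.3]
ee_rot: [0.0, 0.998, 0.056, 0.003]
force: [0.3, -0.4, -1.6]
grip_width: 0.996
grip_force: 0.0
```

```bash
python3 plan.py 614 -33 200 -0.15 614 -33 140 -0.15 614 -33 37 -0.15
```

```text
t 17.12 pos [442.6 159.4 183.3] phi -1.459 grip 0.996 tilt [ 0.005  0.    -1.   ]
j6 0.1
[ 0.372  0.526 -0.04 ] [ 0.002 -0.003 -0.833]
j6 0.1
[0.372 0.526 0.11 ] [ 0.002 -0.003 -0.833]
j6 0.1
[0.37  0.526 0.368] [ 0.002 -0.003 -0.833]
```

>>> jog_arm(series="0.372 0.526 -0.04 0 0 -0.833 1; 0.372 0.526 -0.04 0 0 -0.833 1; 0.372 0.526 -0.04 0 0 -0.833 1; 0.372 0.526 -0.04 0 0 -0.833 1; 0.372 0.526 -0.04 0 0 -0.833 1; 0.372 0.526 -0.04 0 0 -0.833 1; 0.372 0.526 -0.04 0 0 -0.833 1; 0.372 0.526 -0.04 0 0 -0.833 1; 0.372 0.526 -0.04 0 0 -0.833 1; 0.372 0.526 0.06 0 0 -0.833 1; 0.372 0.526 0.06 0 0 -0.833 1")

```text
time_s: 18.5
eef_pos: [611.4, -33.0, 153.3]
ee_rot: [-0.002, 0.759, 0.651, -0.002]
force: [0.3, -0.6, -0.1]
grip_width: 0.999
grip_force: 0.0
```

```bash
python3 plan.py 614 -33 37 -0.15; python3 - <<'E'
from h import *
s=capture("side")
cv2.imwrite("pics/p6.png",cv2.resize(s["img"][100:260,200:380,::-1],None,fx=3,fy=3,interpolation=cv2.INTER_CUBIC))
E
```

```text
t 18.5 pos [611.4 -33.  153.3] phi -0.153 grip 0.999 tilt [-0.006  0.001 -1.   ]
j6 0.1
[0.001 0.008 0.291] [-0.004 -0.    -0.002]
```

View pics/p6.png

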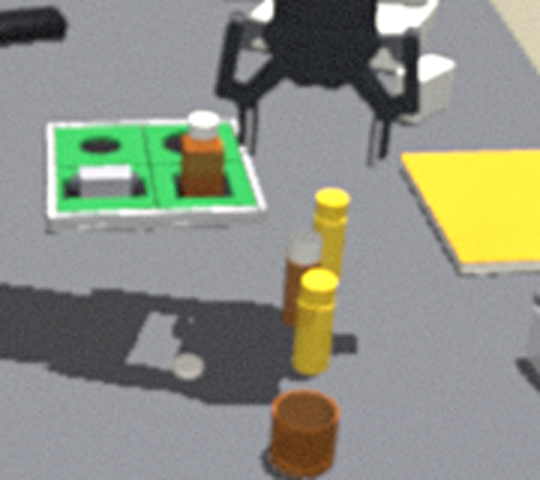

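The side view shows the cartridge lying in the slot, the bottle in its nest, and the open jaws lined up above the white-capped vial at (303,270), clear of the yellow ones. Descending.

>>> jog_arm(series="0 0.008 0.08 -0.004 0 0 1; 0 0.008 0.16 -0.004 0 0 1; 0 0.008 0.23 -0.004 0 0 1; 0 0.008 0.28 -0.004 0 0 1; 0 0.008 0.291 -0.004 0 0 1; 0 0.008 0.291 -0.004 0 0 -1; 0 0.008 0.291 -0.004 0 0 -1; 0 0.008 0.291 -0.004 0 0 -1; 0 0.008 0.291 -0.004 0 0 -1; 0 0.008 0.291 -0.004 0 0 -1; 0 0.008 0.291 -0.004 0 0 -1; 0 0.008 0.291 -0.004 0 0 -1", grip_force=45)

```text
time_s: 20.05
eef_pos: [616.0, -33.9, 40.1]
ee_rot: [0.002, 0.758, 0.652, 0.002]
force: [-1.7, 0.7, 5.6]
grip_width: 0.318
grip_force: 44.1
```

```bash
python3 plan.py 614 -33 190 -0.15 431 253.5 190 0.3
```

```text
t 20.05 pos [616.  -33.9  40.1] phi -0.151 grip 0.318 tilt [ 0.006 -0.002 -1.   ]
j6 0.1
[ 0.001 -0.003 -0.375] [ 0.004  0.    -0.001]
j6 0.23
[ 0.641 -0.563 -0.378] [ 0.004  0.001 -0.287]
```

>>> jog_arm(series="0 0 -0.08 0 0 0 -1; 0 0 -0.2 0 0 0 -1; 0 0 -0.33 0 0 0 -1; 0 0 -0.378 0 0 0 -1; 0.641 -0.563 -0.378 0.004 0 -0.287 -1; 0.641 -0.563 -0.378 0.004 0 -0.287 -1; 0.641 -0.563 -0.378 0.004 0 -0.287 -1; 0.641 -0.563 -0.378 0.004 0 -0.287 -1; 0.641 -0.563 -0.378 0.004 0 -0.287 -1; 0.641 -0.563 -0.378 0.004 0 -0.287 -1; 0.641 -0.563 -0.378 0.004 0 -0.287 -1; 0.641 -0.563 -0.378 0.004 0 -0.287 -1; 0.641 -0.563 -0.378 0.004 0 -0.287 -1")

```text
time_s: 21.68
eef_pos: [431.4, 252.8, 189.1]
ee_rot: [0.0, 0.594, 0.804, -0.001]
force: [0.4, -0.3, -0.9]
grip_width: 0.313
grip_force: 44.6
```

```bash
python3 plan.py 431 253.5 52 0.3
```

```text
t 21.68 pos [431.4 252.8 189.1] phi 0.299 grip 0.313 tilt [-0.001 -0.002 -1.   ]
j6 0.23
[ 0.002 -0.     0.343] [-0.001  0.001 -0.001]
```

>>> jog_arm(series="0.002 0 0.13 0 0 0 -1; 0.002 0 0.25 0 0 0 -1; 0.002 0 0.32 0 0 0 -1; 0.002 0 0.344 0 0 0 -1; 0.002 0 0.344 0 0 0 -1; 0.002 0 0.344 0 0 0 0.1; 0.002 0 0.344 0 0 0 0.1; 0.002 0 0.344 0 0 0 0.2; 0.002 0 0.28 0 0 0 0.2; 0.002 0 0.16 0 0 0 0.2; 0.002 0 0 0 0 0 0.5;0.002 0 -0.05 0 0 0 1; 0.002 0 -0.05 0 0 0 1; 0.002 0 -0.05 0 0 0 1")

```text
time_s: 23.42
eef_pos: [430.2, 254.3, 207.9]
ee_rot: [-0.001, 0.594, 0.805, -0.002]
force: [0.1, -0.4, -0.6]
grip_width: 0.998
grip_force: 0.0
```

```bash
python3 plan.py 450 0 210 -0.3 459 -331 200 -0.6 
```

```text
t 23.43 pos [430.2 254.3 207.9] phi 0.3 grip 0.998 tilt [-0.003 -0.002 -1.   ]
j6 0.3
[-0.622 -0.14  -0.004] [-0.002  0.002  0.382]
j6 -0.02
[-1.419 -0.363  0.023] [-0.002  0.002  0.573]
```

>>> jog_arm(series="-0.95 -0.25 0 0 0 0.573 1; -0.95 -0.25 0 0 0 0.573 1; -0.95 -0.25 0 0 0 0.573 1; -0.95 -0.25 0 0 0 0.573 1; -0.95 -0.25 0 0 0 0.573 1; -0.95 -0.25 0 0 0 0.573 1; -0.95 -0.25 0 0 0 0.573 1; -0.95 -0.25 0 0 0 0.573 1; -0.95 -0.25 0 0 0 0.573 1; -0.95 -0.25 0 0 0 0.573 1")

```text
time_s: 24.68
eef_pos: [447.4, -136.9, 209.7]
ee_rot: [0.0, 0.884, 0.467, -0.001]
force: [0.2, 0.1, -0.5]
grip_width: 0.994
grip_force: 0.0
```

```bash
python3 plan.py 459 -331 140 -0.6 459 -331 41 -0.6; python3 - <<'E'
from h import *
t=capture("top");s=capture("side")
a=cv2.resize(s["img"][120:200,200:320,::-1],None,fx=5,fy=5,interpolation=cv2.INTER_CUBIC)
b=cv2.resize(t["img"][160:270,110:330,::-1],(600,200*3//2),interpolation=cv2.INTER_CUBIC)
cv2.imwrite("pics/p7.png",cv2.resize(np.vstack([a[:300],b]),(600,600)))
E
```

```text
t 24.68 pos [ 447.4 -136.9  209.7] phi -0.598 grip 0.994 tilt [-0.001 -0.001 -1.   ]
j6 -0.02
[-0.385  0.297  0.175] [-0.     0.001  0.001]
j6 -0.02
[-0.384  0.297  0.422] [-0.     0.001  0.001]
```

View pics/p7.png

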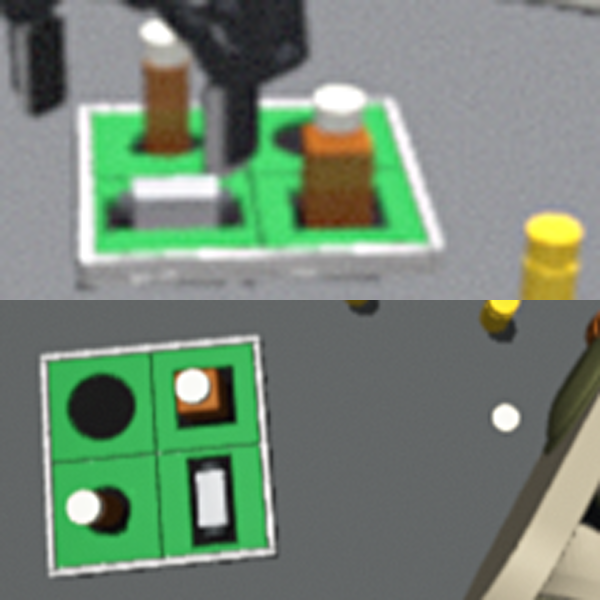

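Bottle, vial and cartridge all sit in their pockets in both views. Now the jar.

>>> jog_arm(series="-0.385 0.297 0.1 0 0 0 1; -0.385 0.297 0.1 0 0 0 1; -0.385 0.297 0.1 0 0 0 1; -0.385 0.297 0.15 0 0 0 1; -0.385 0.297 0.15 0 0 0 1; -0.385 0.297 0.25 0 0 0 1; -0.385 0.297 0.35 0 0 0 1; -0.385 0.297 0.4 0 0 0 1; -0.385 0.297 0.422 0 0 0 1; -0.385 0.297 0.422 0 0 0 1; -0.385 0.297 0.422 0 0 0 -1; -0.385 0.297 0.422 0 0 0 -1; -0.385 0.297 0.422 0 0 0 -1; -0.385 0.297 0.422 0 0 0 -1; -0.385 0.297 0.422 0 0 0 -1; -0.385 0.297 0.422 0 0 0 -1", grip_force=50)

```text
time_s: 26.78
eef_pos: [458.5, -332.8, 42.4]
ee_rot: [0.001, 0.884, 0.467, -0.001]
force: [-1.7, 2.1, 6.1]
grip_width: 0.54
grip_force: 50.4
```

```bash
python3 plan.py 459 -331 190 -0.6 470 0 200 -0.3 524.3 263.3 190 0; python3 - <<'E'
from h import *
s=capture("side")
cv2.imwrite("pics/p8.png",cv2.resize(s["img"][230:340,160:320,::-1],None,fx=4,fy=4,interpolation=cv2.INTER_CUBIC))
E
```

```text
t 26.77 pos [ 458.5 -332.8   42.4] phi -0.6 grip 0.54 tilt [-0.    -0.002 -1.   ]
j6 -0.02
[ 0.003 -0.001 -0.369] [ 0.001  0.001 -0.   ]
j6 0.3
[ 0.702 -0.446 -0.396] [ 0.001  0.001 -0.191]
j6 0.47
[ 1.322 -0.705 -0.373] [ 0.     0.002 -0.382]
```

View pics/p8.png

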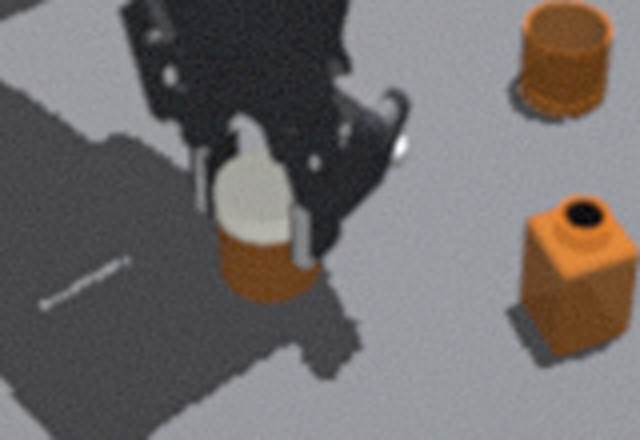

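The jar is held across its lid. Lifting and moving halfway.

>>> jog_arm(series="0 0 -0.06 0 0 0 -1; 0 0 -0.18 0 0 0 -1; 0 0 -0.32 0 0 0 -1; 0 0 -0.396 0 0 0 -1; 0.702 -0.446 -0.396 0 0 -0.191 -1; 0.702 -0.446 -0.396 0 0 -0.191 -1; 0.702 -0.446 -0.396 0 0 -0.191 -1; 0.702 -0.446 -0.396 0 0 -0.191 -1; 0.702 -0.446 -0.396 0 0 -0.191 -1; 0.702 -0.446 -0.396 0 0 -0.191 -1; 0.702 -0.446 -0.396 0 0 -0.191 -1; 0.702 -0.446 -0.396 0 0 -0.191 -1; 0.702 -0.446 -0.396 0 0 -0.191 -1")

```text
time_s: 28.45
eef_pos: [469.9, -0.8, 199.1]
ee_rot: [0.0, 0.805, 0.593, -0.001]
force: [0.4, -0.7, -1.1]
grip_width: 0.542
grip_force: 51.8
```

```bash
python3 plan.py 524.3 263.3 200 0 524.3 263.3 54 0
```

```text
t 28.45 pos [469.9  -0.8 199.1] phi -0.302 grip 0.542 tilt [-0.001 -0.002 -1.   ]
j6 0.47
[ 0.671 -0.066 -0.004] [-0.     0.001 -0.192]
j6 0.47
[ 0.672 -0.066  0.361] [-0.     0.001 -0.192]
```

>>> jog_arm(series="0.671 -0.066 -0.004 0 0 -0.192 -1; 0.671 -0.066 -0.004 0 0 -0.192 -1; 0.671 -0.066 -0.004 0 0 -0.192 -1; 0.671 -0.066 -0.004 0 0 -0.192 -1; 0.671 -0.066 -0.004 0 0 -0.192 -1; 0.671 -0.066 -0.004 0 0 -0.192 -1; 0.671 -0.066 -0.004 0 0 -0.192 -1; 0.671 -0.066 -0.004 0 0 -0.192 -1")

```text
time_s: 29.45
eef_pos: [524.1, 263.2, 200.4]
ee_rot: [0.0, 0.707, 0.707, -0.001]
force: [-0.5, 0.0, -1.6]
grip_width: 0.545
grip_force: 51.8
```

```bash
python3 plan.py 524.3 263.3 53 0
```

```text
t 29.45 pos [524.1 263.2 200.4] phi -0.0 grip 0.545 tilt [-0.001 -0.002 -1.   ]
j6 0.47
[0.001 0.001 0.368] [-0.001  0.001 -0.   ]
```

>>> jog_arm(series="0 0 0.14 0 0 0 -1; 0 0 0.27 0 0 0 -1; 0 0 0.34 0 0 0 -1; 0 0 0.368 0 0 0 -1; 0 0 0.368 0 0 0 -1; 0 0 0.368 0 0 0 0.45; 0 0 0.368 0 0 0 0.45; 0 0 0.368 0 0 0 0.45; 0 0 0.3 0 0 0 0.45; 0 0 0.2 0 0 0 0.5; 0 0 0 0 0 0 0.8; -0.7 0.1 -0.05 0 0 0 1; -0.95 0.1 -0.05 0 0 0 1; -0.95 0.1 -0.05 0 0 0 1; -0.95 0.1 -0.05 0 0 0 1; -0.95 0.1 -0.05 0 0 0 1; -0.95 0.1 -0.05 0 0 0 1; -0.95 0.1 -0.05 0 0 0 1; -0.95 0.1 -0.05 0 0 0 1")

```text
time_s: 31.82
eef_pos: [564.4, -115.5, 220.7]
ee_rot: [0.0, 0.707, 0.707, -0.001]
force: [-0.1, 0.2, 0.1]
grip_width: 1.005
grip_force: 0.0
```

```bash
python3 - <<'E'
from h import *
print(sense()["eef_pos"])
t=capture("top");s=capture("side")
a=cv2.resize(s["img"][120:200,200:360,::-1],None,fx=4,fy=4,interpolation=cv2.INTER_CUBIC)[:300]
b=cv2.resize(t["img"][160:260,110:270,::-1],(640,300*4//3),interpolation=cv2.INTER_CUBIC)[:300]
cv2.imwrite("pics/p9.png",np.vstack([a,b]))
def am(img,name):
    up=cv2.resize(img,None,fx=S,fy=S,interpolation=cv2.INTER_LINEAR)
    H,s_,v=[q.astype(int) for q in cv2.split(cv2.cvtColor(up,cv2.COLOR_RGB2HSV))]
    return (s_<50)&(v>135)
import h; h.colmask=am
M["cap_b"]=[cyl(28,53,75)];M["cap_j"]=[cyl(48,38,50)];M["cap_v"]=[cyl(27,60,78)];M["ctop"]=[box(48,24,24,24)]
for n,p in dict(cap_b=(534,170,0),cap_j=(524,263,0),cap_v=(431,253,0),ctop=(441.5,160,.11)).items():
    x,f=fit([t],n,p,3 if n=="ctop" else 2,z=11); print(n,np.round(x-np.array(p)[:len(x)],1),round(f,3))
E
```

```text
[ 564.42747146 -115.52472945  220.70556521]
cap_b [1.4 2.6] 0.165
cap_j [0.8 4.3] 0.229
cap_v [-0.1  2.1] 0.299
ctop [ 1.  -1.5 -0. ] 0.062
```

View pics/p9.png

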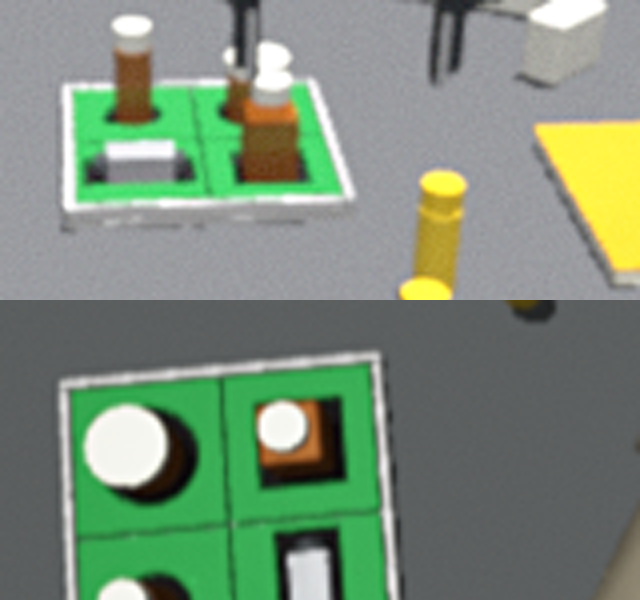

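Both views show all four upright and seated in their own pockets, within about 5 mm of centre, with the gripper clear. The open bottle and open jar were not touched. Handing in.

```bash
python3 -c "
from rig import *
print(finish_job())"
```

```text
the job is handed in; nothing more can be done
None
```

I handed the job in at about 32 s: the capped bottle, lidded jar, capped vial and cartridge were each in their own nest, about 5 mm or less off centre in the last images, released with the gripper clear; my first try at the cartridge hit the last joint's range limit and pressed on the bench with about 44 N, and the hand-in returned no verdict.

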